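Open the push-and-turn safety cap of the cleaner bottle

ROBOT

A 7-joint arm with a two-finger parallel gripper is mounted at the origin on a cart in front of the work surface, level with it; the furniture and walls round the work are solid. World frame = base frame: x ahead of the robot, y to its left, z up, the work surface at z = 0. Lengths are in m, angles in rad, forces in N, time in s.
With the tool pointing down it reaches from about 0.425 to 0.925 m from the base axis. Payload 6.8 kg.
Tool frame: the origin (TCP) lies on the centre line of the jaws, within the pads' length; the fingertips stand 14 mm ahead of it and the grasp point (between the pads) lies 5 mm behind it (r.nose_length is the distance from the TCP to the fingertips, in m); z points along the fingers, y is the direction in which the jaws open and shut (so a half turn about z gives the same grasp; the last joint's range is limited). The gripper opens to 85 mm and grips with 20 to 120 N. Pads are 22 mm wide; open, the fingers measure 114 mm over their backs; the gripper's body (76 mm by 85 mm) begins 54 mm behind the grasp point. The pads swing forward as they close: fully open they stand 13 mm farther back than shut.
Start: joints at [1.069, 0.477, 0.022, 1.555, -0.011, 1.109, -0.083], TCP at [0.259, -0.623, 0.245] pointing down, gripper open.
Joint ranges: [-2.96, 2.96], [-0.34, 2.1], [-1.41, 1.46], [0.24, 2.44], [-1.37, 4.51], [0.17, 1.92], [-2.96, 2.96]. Speed limits (rad/s): [2.39, 2.39, 3.14, 3.14, 3.14, 3.14, 3.14].

INTERFACE

Orientations are given as a rotation vector (axis times angle).
In Python, from bench import r, imaging, look_for, outline_of gives the robot as it stands. The module is installed in compiled form; this text tells all that it offers.
- The arm moves only by the tool carry_out, never from a script. Its arguments are lists of equal length, an entry for each row: "offset": the shift along the tool's x, y, z as a fraction of full scale, a list of three; "turn": the turn, a rotation vector about the tool's x, y, z as a fraction of full scale, a list of three. A call has 1 to 8 rows; each row is the pose to reach, as a shift and turn from the pose commanded when the call began, along the tool's axes at that moment; what a row does not reach only later rows make up. Full scale, the value 1, is 0.5 m for a shift and 1.5 rad for a turn. A row lasts 1/10 s, in which the tool goes at most 50 mm and 8.59 degrees, less where a joint would pass 70% of its speed; a pose out of reach is approached as far as the arm can. A call with a number of a shift or a turn outside -1 to 1 is refused whole. A call with a gripper value outside its range is refused whole. "hand" is the closure, from 0 (fully open) to 1 (shut), set as the call begins (left out, the last holds). The fingers move at their own pace and stop on an object; "force" is the grip in N (left out, the last holds). Time passes only in rows, so rows that repeat a pose let the fingers close. It gives the time, the measured TCP pose, the force and the opening at its end, in the units of the state.
- r.get_obs(): the state, without advancing time (a new reading comes with each control period).
- imaging.grab_frame(name): name is "side" or "top"; returns a dict with "pixels" (400x640x3 uint8, red, green, blue), "fx", "fy", "cx", "cy" (pixels), "R" (3x3) and "t" (3): a world point X has camera coordinates R X + t. Camera axes: x right, y down, z forward; pixel columns grow to the right and rows downward; lengths in m; the calibration is good to about 2 mm. A picture is of the moment at which its call begins. There is no depth.
- r.hand_in(): hands the job in, once; it reports no verdict.
Trained networks look in the newest picture that a camera, given by its name, has taken for a name from the list of things; names that differ only in an ending like _2 or _b are one class to them, and where a whole thing is asked for, a point or a joint stands for the part that bears it (a point fixed in the world has none). Each returns a list of dicts, best first, with "score" (0 to 1); they miss things now and then, are a little off and sometimes report something else, mostly with a low value. They report only what shows in the picture. A call takes as long as a camera call.
- look_for(query, camera): "xyz" ([x, y, z] in m, in the coordinates of the camera as it stood for that picture, good to about 4 mm: the middle of the surface that is visible of it).
- outline_of(query, camera): "region" (400x640 bool, what is visible of it).
The state is a dict: "clock": time; "joints": joint angles; "qvel": joint speeds; "tau": joint torques, N m; "tcp_pos": TCP position; "orientation": TCP orientation; "contact_force": force on the tool from outside, world axes, zero at the start; "moment": the same for the moment, N m; "grip_width": finger opening in m.
Only numpy, scipy, OpenCV 4.12 (cv2) and the standard library are available. Lean on these libraries where they do the work, as an engineer would, in place of code of your own. Each camera call takes 0.05 s, during which the arm holds its last target. There are 200 camera calls.

TASK

Open the white cleaner bottle in the steel caddy for the counter wash-down: press its red safety cap down against the spring, keep it pressed while you twist it counter-clockwise (seen from above) until it comes free, then lift it straight off. Finish while holding the cap in the gripper, level and still, a few centimetres clear above the open mouth of the bottle. Leave the bottle sitting in its caddy and do not disturb the blue bottle beside it or the other things on the counter.

Things in the scene. Friction and masses are not known exactly. Their poses are not given: they have to be found in the camera images.
- cap_centre (a point): centre (half-way up) of the red push-and-turn cap on the white bottle: a ribbed plastic cylinder 52 mm in diameter, 28 mm high, 30 g, gripped by its sides; z points up out of its top. Below its lower edge the neck (32 mm in diameter, low ring 39 mm) leaves about 18 mm free for fingertips above the sloping shoulder
- cap_top (a point): middle of the cap's flat top (two white turn arrows). A spring holds the cap up: 4 N closed, then 1 N/mm. It turns only when pressed down more than 4 mm (aim at 5.5; it bottoms at 7). Pressed, it turns counter-clockwise only: under a ledge first, then free to lift from about 47 degrees (aim at 60) up to a hard stop at 73; let up before 47 it stays caught
- bottle_mouth (a point): centre of the rim of the white bottle, 165 mm above its foot, 171 mm above the counter; x, y along the sides of its square 70 x 70 mm body, z up. The closed cap's centre lies 1 mm above it, their axes agreeing. The shoulder has its full width 60 mm below. The loose bottle, 0.5 to 1 kg, stands with 1 mm play in its cell, which keeps it from turning
- caddy: fixed steel caddy, 94 x 220 x 83 mm, two square cells side by side along its y axis, 60 mm either side of the middle; origin under its centre. One cell holds the white bottle with the red cap, the other the blue one; which is in which varies
- rinse_top (a point): top of the small white plain cap (36 mm in diameter) of the blue bottle, the same body shape as the white one, 156 mm above its own foot; leave it alone
- call_bell: counter bell, 82 x 82 x 67 mm, origin under its centre; leave it alone
- sanitiser: pump bottle of hand gel, 69 x 62 x 167 mm, origin under its centre; leave it alone
- shaker_chili: glass shaker with a white cap, 73 x 72 x 119 mm, origin under its centre; leave it alone
- can_1: drink can, 66 mm in diameter, 115 mm high, origin under its centre; leave it alone

How it is judged:
By the outcome, as a careful person would: the job done as asked, in the order asked, and still so for the second after the job is handed in, while the arm keeps its last pose, push and grip.
It also fails if it takes over 32 s, if anything falls off the work surface, if the arm or the gripper's body presses on something with over 40 N, if the wrist force passes 120 N, or if a joint passes its speed limit or range.

## Working session

There is one attempt and no reset: what is moved stays moved. The work goes in short steps, Python scripts to look and compute and a tool call to move; the robot and the scene stay as the last step left them, time stands still between calls to the robot, and variables do not carry over. Pictures are saved under pics/ and viewed, about 8 in all and at most 12, crops included, and the job is handed in when it is done.

Besides the shell and the picture viewer there is one more tool, called after "Emit:" as a command line: name --argument value ..., lists and objects as JSON in quotes. carry_out: Moves the arm, as the interface text tells. Shift numbers are shares of 0.5 m and turn numbers shares of 1.5 rad, none past 1 either way. Its arguments: {"type":"object","properties":{"offset":{"type":"array","items":{"type":"array","items":{"type":"number","minimum":-1,"maximum":1}}},"turn":{"type":"array","items":{"type":"array","items":{"type":"number","minimum":-1,"maximum":1}}},"hand":{"type":"number"},"force":{"type":"number"}},"required":["offset","turn"]}

```bash
mkdir -p pics; cat > h.py <<'E'
from bench import r, imaging, look_for, outline_of
import numpy as np, cv2
from scipy.spatial.transform import Rotation as Ro
def world(f,p): return np.array(f["R"]).T@(np.array(p)-np.array(f["t"]))
def proj(f,X):
    c=np.array(f["R"])@np.array(X)+np.array(f["t"]); return np.array([f["fx"]*c[0]/c[2]+f["cx"],f["fy"]*c[1]/c[2]+f["cy"]])
def save(n,im): cv2.imwrite("pics/"+n,im[:,:,::-1])
def tri(obs):
    A=[];b=[]
    for f,(u,v) in obs:
        R=np.array(f["R"]);t=np.array(f["t"])
        for a,row in (((u-f["cx"])/f["fx"],0),((v-f["cy"])/f["fy"],1)):
            A.append(R[row]-a*R[2]); b.append(a*t[2]-t[row])
    return np.linalg.lstsq(np.array(A),np.array(b),rcond=None)[0]
E
python3 - <<'E'
from h import *
np.set_printoptions(precision=4,suppress=True)
o=r.get_obs()
print({k:np.round(v,4) for k,v in o.items()}, r.nose_length)
F={}
for c in("side","top"):
    f=F[c]=imaging.grab_frame(c); save(c+"0.png",f["pixels"])
    print(c,f["fx"],"campos",-np.array(f["R"]).T@f["t"])
    for q in ["cap_centre","cap_top","bottle_mouth","caddy","rinse_top","call_bell","sanitiser","shaker_chili","can_1"]:
        for d in look_for(q,c)[:2]: print(q,round(d["score"],2),world(f,d["xyz"]),proj(f,world(f,d["xyz"])).round())
print(r.get_obs()["clock"])
save("both0.png",np.vstack([F["side"]["pixels"],F["top"]["pixels"]])[:, :])
E
```

```text
{'clock': np.float64(0.0), 'joints': array([ 1.0689,  0.4778,  0.0223,  1.5565, -0.0115,  1.1093, -0.0831]), 'qvel': array([ 0.0008,  0.0001,  0.0003,  0.0012, -0.0005,  0.0001,  0.0002]), 'tau': array([ -0.0008, -59.6463,   1.6078, -28.1205,   0.0124,   0.0092,
         0.0001]), 'tcp_pos': array([ 0.2587, -0.6228,  0.2443]), 'orientation': array([-3.0791, -0.6143,  0.0008]), 'contact_force': array([-0.0869, -0.2272, -0.9964]), 'moment': array([ 0.0367,  0.0375, -0.0021]), 'grip_width': np.float64(0.0858)} 0.014
side 431.6794328082312 campos [0.0979 0.8055 0.9868]
cap_centre 0.54 [0.4996 0.0929 0.1902] [325. 227.]
cap_top 0.62 [0.4986 0.1014 0.1882] [323. 230.]
cap_top 0.53 [ 0.5996 -0.337   0.0315] [360. 178.]
bottle_mouth 0.6 [0.4882 0.1043 0.1168] [326. 251.]
bottle_mouth 0.34 [0.6254 0.3056 0.0821] [241. 289.]
caddy 0.56 [0.4849 0.1183 0.0369] [324. 274.]
rinse_top 0.92 [ 0.5203 -0.0104  0.1255] [336. 219.]
rinse_top 0.5 [0.4842 0.1209 0.0352] [324. 275.]
call_bell 0.58 [ 0.6046 -0.333   0.0312] [358. 178.]
sanitiser 0.65 [0.6761 0.164  0.0828] [258. 247.]
shaker_chili 0.63 [0.623  0.3065 0.0809] [241. 290.]
can_1 0.55 [0.4989 0.0979 0.187 ] [324. 229.]
top 482.10367163140563 campos [ 0.0773 -0.173   1.2877]
cap_centre 0.68 [0.4925 0.0214 0.0398] [283. 234.]
cap_centre 0.6 [0.4908 0.0822 0.1821] [256. 209.]
cap_top 0.74 [0.4926 0.0858 0.1836] [255. 208.]
bottle_mouth 0.84 [0.4758 0.0686 0.1118] [263. 226.]
caddy 0.73 [0.4908 0.0205 0.0409] [284. 234.]
rinse_top 0.96 [ 0.5138 -0.0366  0.1257] [305. 220.]
call_bell 0.73 [ 0.5133 -0.0357  0.124 ] [305. 220.]
call_bell 0.6 [ 0.5949 -0.3453  0.0309] [421. 233.]
sanitiser 0.79 [0.6702 0.1407 0.0919] [259. 160.]
sanitiser 0.72 [0.494  0.0805 0.1848] [257. 207.]
shaker_chili 0.56 [0.6195 0.2776 0.0903] [207. 164.]
can_1 0.57 [ 0.7265 -0.1223  0.0988] [355. 162.]
1.0
```

View pics/side0.png

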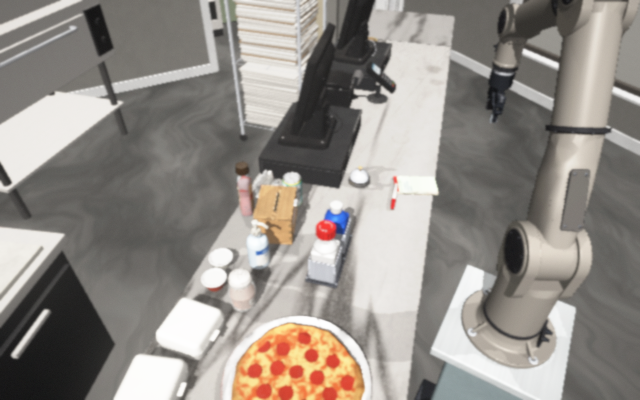

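View pics/top0.png

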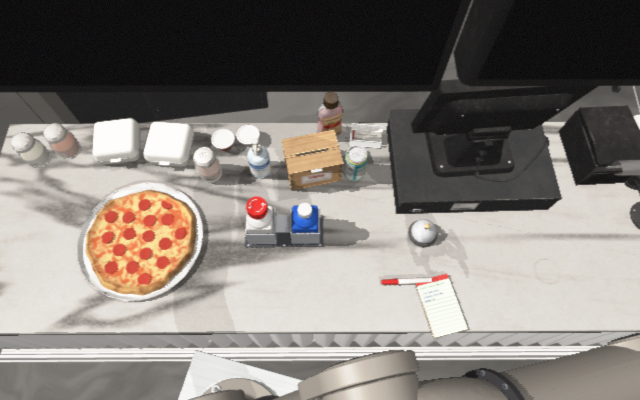

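The side view shows the red cap at about (326,229) on the white bottle, nearer the camera, with the blue bottle behind it at (337,215). The top view shows the cap at (258,208), the blue bottle's cap at (305,212), and the sanitiser and wooden box ahead of them, clear of the caddy. Next I'll measure the cap from its red silhouette.

```bash
cat >> h.py <<'E'
def redcap(f,uv,rad=22):
    p=f["pixels"].astype(int); m=((p[:,:,0]>110)&(p[:,:,0]>1.8*p[:,:,1])&(p[:,:,0]>1.8*p[:,:,2])).astype(np.uint8)
    w=np.zeros_like(m); cv2.circle(w,tuple(int(x) for x in uv),rad,1,-1); m*=w
    h=cv2.convexHull(np.argwhere(m)[:,::-1].astype(np.int32).reshape(-1,1,2)); M=cv2.moments(h)
    return np.array([M["m10"]/M["m00"],M["m01"]/M["m00"]]),M["m00"],cv2.boundingRect(h)
E
python3 - <<'E'
from h import *
np.set_printoptions(precision=4,suppress=True)
F={c:imaging.grab_frame(c) for c in("side","top")}
o=[]
for c,uv in(("side",(326,229)),("top",(258,208))):
    g=redcap(F[c],uv); print(c,g); o.append((F[c],g[0]))
X=tri(o); print(X,[proj(f,X)-u for f,u in o])
# fixed z
for f,u in o:
    d=f["R"].T@np.array([(u[0]-f["cx"])/f["fx"],(u[1]-f["cy"])/f["fy"],1]); c=-f["R"].T@f["t"]; print("z=.172:",c+d*(.172-c[2])/d[2])
ob=r.get_obs(); R=Ro.from_rotvec(ob["orientation"]).as_matrix(); print(R)
W=np.array([X[0],X[1],.30])
print("shift tool/0.5:",R.T@(W-ob["tcp_pos"])/.5)
E
```

```text
side (array([325.4679, 230.1384]), 301.0, (316, 221, 20, 19))
top (array([256.3417, 207.3148]), 360.0, (246, 197, 22, 22))
[0.4995 0.0861 0.1733] [array([0.4139, 0.2634]), array([ 0.0732, -0.5176])]
z=.172: [0.5016 0.0847 0.172 ]
z=.172: [0.4986 0.0862 0.172 ]
[[ 0.9235  0.3837  0.    ]
 [ 0.3837 -0.9235 -0.    ]
 [ 0.      0.     -1.    ]]
shift tool/0.5: [ 0.9886 -1.1257 -0.1094]
```

Emit:
carry_out --offset '[[0.5,-0.56,-0.1],[0.5,-0.56,-0.1],[0.5,-0.56,-0.1],[0.5,-0.56,-0.1],[0.5,-0.56,-0.1],[0.5,-0.56,-0.1],[0.5,-0.56,-0.1],[0.5,-0.56,-0.1]]' --turn '[[0,0,0],[0,0,0],[0,0,0],[0,0,0],[0,0,0],[0,0,0],[0,0,0],[0,0,0]]' --hand 0

```text
clock: 1.9
tcp_pos: [0.3839, -0.265, 0.2962]
orientation: [3.079, 0.621, 0.002]
contact_force: [0.2, 0.2, 0.4]
grip_width: 0.0857
```

Emit:
carry_out --offset '[[0.49,-0.57,0],[0.49,-0.57,0],[0.49,-0.57,0],[0.49,-0.57,0],[0.49,-0.57,0],[0.49,-0.57,0],[0.49,-0.57,0],[0.49,-0.57,0]]' --turn '[[0,0,0],[0,0,0],[0,0,0],[0,0,0],[0,0,0],[0,0,0],[0,0,0],[0,0,0]]'

```text
clock: 2.7
tcp_pos: [0.4998, 0.0931, 0.2958]
orientation: [-3.078, -0.621, -0.002]
contact_force: [0.8, -1.1, 0.2]
grip_width: 0.0853
```

```bash
cat > st.py <<'E'
from h import *
import sys
np.set_printoptions(precision=4,suppress=True)
ob=r.get_obs(); R=Ro.from_rotvec(ob["orientation"]).as_matrix()
for k in("clock","joints","tcp_pos","contact_force","moment","grip_width"): print(k,np.round(ob[k],4))
print("toolx yaw",np.degrees(np.arctan2(R[1,0],R[0,0])),"tilt z",R[:,2])
if len(sys.argv)>1: print("shift units",R.T@(np.array(eval(sys.argv[1]))-ob["tcp_pos"])/.5)
E
python3 st.py "[.4995,.086,.23]"
```

```text
clock 2.7
joints [ 0.15    0.1928 -0.5176  1.8585  0.1041  1.1153 -1.5777]
tcp_pos [0.4998 0.0931 0.2958]
contact_force [ 0.7875 -1.1442  0.1726]
moment [-0.0402 -0.0046  0.0158]
grip_width 0.0853
toolx yaw 22.82875587850553 tilt z [ 0.0012  0.002  -1.    ]
shift units [-0.0063  0.0131  0.1316]
```

Emit:
carry_out --offset '[[0,0.005,0.07],[0,0.005,0.14],[0,0.005,0.14],[0,0.005,0.14]]' --turn '[[0,0,0],[0,0,0],[0,0,0],[0,0,0]]'

```text
clock: 3.1
tcp_pos: [0.5003, 0.086, 0.2257]
orientation: [-3.081, -0.614, 0.001]
contact_force: [0.8, -0.5, -0.4]
grip_width: 0.0853
```

```bash
python3 st.py "[.4995,.086,.165]"; python3 - <<'E'
from h import *
o=[]
ims=[]
for c,uv in(("side",(325,230)),("top",(256,207))):
    f=imaging.grab_frame(c); 
    try: print(c,redcap(f,uv))
    except Exception as e: print(e)
    u,v=uv; ims.append(cv2.resize(f["pixels"][v-60:v+40,u-50:u+50],(400,400),interpolation=cv2.INTER_CUBIC))
save("a1.png",np.hstack(ims))
E
```

```text
clock 3.1
joints [ 0.1386  0.2658 -0.5041  1.9431  0.154   0.9707 -1.6151]
tcp_pos [0.5003 0.086  0.2257]
contact_force [ 0.8308 -0.4601 -0.3672]
moment [-0.0102 -0.0217 -0.0033]
grip_width 0.0853
toolx yaw 22.556494554889603 tilt z [-0.0008  0.0001 -1.    ]
shift units [-0.0014 -0.0006  0.1215]
side (array([325.58518519, 230.96604938]), 270.0, (316, 223, 20, 17))
float division by zero
```

View pics/a1.png

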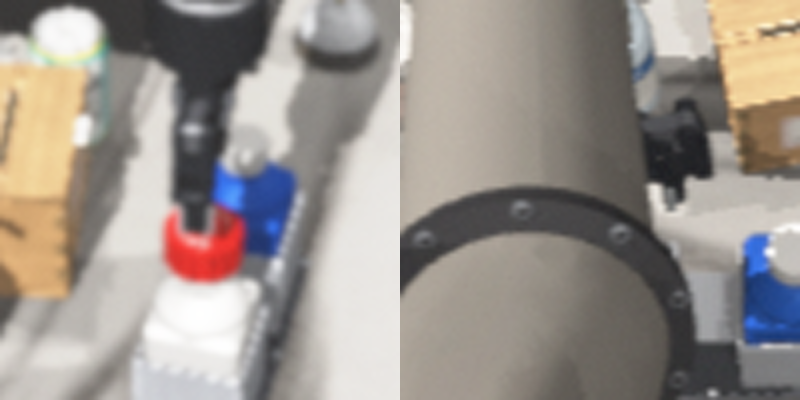

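The side crop (left) shows the near finger just above the cap. The arm hides the cap in the top view (right). The measured TCP agrees with the cap axis to within 1 mm, so I'll descend.

Emit:
carry_out --offset '[[0,0,0.04],[0,0,0.08],[0,0,0.11],[0,0,0.122],[0,0,0.122]]' --turn '[[0,0,0],[0,0,0],[0,0,0],[0,0,0],[0,0,0]]'

```text
clock: 3.7
tcp_pos: [0.5008, 0.086, 0.165]
orientation: [3.081, 0.614, 0.001]
contact_force: [-0.4, -0.0, -0.3]
grip_width: 0.0854
```

```bash
python3 st.py "[.4995,.086,.165]"; python3 - <<'E'
from h import *
f=imaging.grab_frame("side"); u,v=325,230
R=Ro.from_rotvec(r.get_obs()["orientation"]).as_matrix();p=r.get_obs()["tcp_pos"]
im=cv2.resize(f["pixels"][v-45:v+45,u-50:u+50],(800,720),interpolation=cv2.INTER_CUBIC)
for s in(-1,1):
  for z in(-.001,.02):
    q=proj(f,p+s*.0427*R[:,1]+[0,0,z]); cv2.circle(im,tuple(int(x) for x in (q-[u-50,v-45])*8),5,(0,255,0),2)
save("a2.png",cv2.resize(im,(640,576)))
E
```

```text
clock 3.7
joints [ 0.1129  0.3445 -0.4856  2.0019  0.213   0.8429 -1.6683]
tcp_pos [0.5008 0.086  0.165 ]
contact_force [-0.3594 -0.0067 -0.2589]
moment [-0.0149 -0.0264  0.0064]
grip_width 0.0854
toolx yaw 22.540317079349563 tilt z [ 0.0009  0.0001 -1.    ]
shift units [-0.0024 -0.001   0.    ]
```

View pics/a2.png

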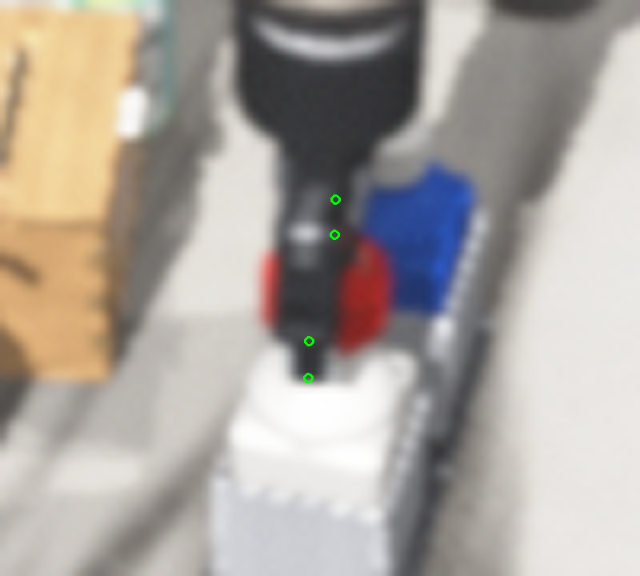

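The near finger stands in front of the cap at about (308,360) in the crop, where the model predicts it, and the cap shows between the fingers. Closing gently first.

Emit:
carry_out --offset '[[0,0,0],[0,0,0],[0,0,0],[0,0,0],[0,0,0],[0,0,0],[0,0,0],[0,0,0]]' --turn '[[0,0,0],[0,0,0],[0,0,0],[0,0,0],[0,0,0],[0,0,0],[0,0,0],[0,0,0]]' --hand 1 --force 20

```text
clock: 4.55
tcp_pos: [0.5007, 0.0862, 0.1645]
orientation: [-3.081, -0.615, -0.002]
contact_force: [1.3, 0.7, 3.9]
grip_width: 0.0516
```

```bash
python3 st.py
```

```text
clock 4.55
joints [ 0.1126  0.3451 -0.4857  2.0024  0.2133  0.8418 -1.6685]
tcp_pos [0.5007 0.0862 0.1645]
contact_force [1.2848 0.6848 3.8952]
moment [ 0.1459 -0.1587 -0.0174]
grip_width 0.0516
toolx yaw 22.565212482124785 tilt z [ 0.0009  0.0004 -1.    ]
```

Emit:
carry_out --offset '[[0,0,0],[0,0,0],[0,0,0.003],[0,0,0.006],[0,0,0.009],[0,0,0.011],[0,0,0.011],[0,0,0.011]]' --turn '[[0,0,0],[0,0,0],[0,0,0],[0,0,0],[0,0,0],[0,0,0],[0,0,0],[0,0,0]]' --force 70

```text
clock: 5.35
tcp_pos: [0.5008, 0.0863, 0.1594]
orientation: [3.081, 0.615, 0.002]
contact_force: [-0.3, 1.5, 10.5]
grip_width: 0.0509
```

```bash
python3 st.py
```

```text
clock 5.35
joints [ 0.1097  0.3523 -0.4833  2.0066  0.2191  0.8313 -1.6738]
tcp_pos [0.5008 0.0863 0.1594]
contact_force [-0.2907  1.4659 10.4829]
moment [0.191  0.113  0.0033]
grip_width 0.0509
toolx yaw 22.565198740917854 tilt z [ 0.001   0.0002 -1.    ]
```

Fz is 10.5 N, which matches about 6 mm of press. Twisting counter-clockwise now (negative about tool z).

Emit:
carry_out --offset '[[0,0,0],[0,0,0],[0,0,0],[0,0,0],[0,0,0],[0,0,0]]' --turn '[[0,0,-0.03],[0,0,-0.07],[0,0,-0.11],[0,0,-0.15],[0,0,-0.19],[0,0,-0.2]]'

```text
clock: 5.95
tcp_pos: [0.5009, 0.0862, 0.1595]
orientation: [2.953, 1.07, 0.002]
contact_force: [-0.2, -0.0, 9.7]
grip_width: 0.0507
```

```bash
python3 st.py
```

```text
clock 5.95
joints [ 0.1612  0.3629 -0.5464  2.0033  0.2509  0.8391 -1.4005]
tcp_pos [0.5009 0.0862 0.1595]
contact_force [-0.1664 -0.0183  9.7434]
moment [ 0.114   0.0903 -0.0338]
grip_width 0.0507
toolx yaw 39.846289916151996 tilt z [ 0.0013  0.0002 -1.    ]
```

Emit:
carry_out --offset '[[0,0,0],[0,0,0],[0,0,0],[0,0,0],[0,0,0],[0,0,0],[0,0,0],[0,0,0]]' --turn '[[0,0,-0.07],[0,0,-0.14],[0,0,-0.21],[0,0,-0.28],[0,0,-0.35],[0,0,-0.42],[0,0,-0.49],[0,0,-0.5]]'

```text
clock: 6.75
tcp_pos: [0.5009, 0.0862, 0.1595]
orientation: [2.354, 2.079, 0.002]
contact_force: [0.3, 1.3, 9.7]
grip_width: 0.0506
```

Emit:
carry_out --offset '[[0,0,0],[0,0,0]]' --turn '[[0,0,0],[0,0,0]]'

```text
clock: 6.95
tcp_pos: [0.5009, 0.0862, 0.1595]
orientation: [2.357, 2.075, 0.002]
contact_force: [0.4, 1.1, 9.1]
grip_width: 0.0512
```

```bash
python3 st.py
```

```text
clock 6.95
joints [ 0.2884  0.3974 -0.7066  1.9955  0.3372  0.8645 -0.7289]
tcp_pos [0.5009 0.0862 0.1595]
contact_force [0.3599 1.086  9.1106]
moment [0.1429 0.0074 0.0065]
grip_width 0.0512
toolx yaw 82.71976969281353 tilt z [ 0.0013  0.0001 -1.    ]
```

The tool has turned 60°. I'll lift slowly and watch the load: about 0.3 N means the cap alone, 5–10 N means the bottle is still caught.

Emit:
carry_out --offset '[[0,0,-0.004],[0,0,-0.008],[0,0,-0.012],[0,0,-0.016],[0,0,-0.02],[0,0,-0.022],[0,0,-0.022]]' --turn '[[0,0,0],[0,0,0],[0,0,0],[0,0,0],[0,0,0],[0,0,0],[0,0,0]]'

```text
clock: 7.65
tcp_pos: [0.4996, 0.0856, 0.1693]
orientation: [-2.358, -2.075, 0.002]
contact_force: [-0.4, 0.5, -0.4]
grip_width: 0.0505
```

```bash
python3 st.py
```

```text
clock 7.65
joints [ 0.2971  0.383  -0.714   1.988   0.3216  0.8855 -0.7153]
tcp_pos [0.4996 0.0856 0.1693]
contact_force [-0.4308  0.4572 -0.4314]
moment [ 0.0093  0.0135 -0.007 ]
grip_width 0.0505
toolx yaw 82.71490167525998 tilt z [-0.0015 -0.0006 -1.    ]
```

Emit:
carry_out --offset '[[0,0,-0.015],[0,0,-0.03],[0,0,-0.045],[0,0,-0.06],[0,0,-0.075],[0,0,-0.09],[0,0,-0.09],[0,0,-0.09]]' --turn '[[0,0,0],[0,0,0],[0,0,0],[0,0,0],[0,0,0],[0,0,0],[0,0,0],[0,0,0]]'

```text
clock: 8.45
tcp_pos: [0.5003, 0.0859, 0.2149]
orientation: [2.358, 2.076, 0.0]
contact_force: [-1.0, -0.1, -1.6]
grip_width: 0.0503
```

Emit:
carry_out --offset '[[0,0,0],[0,0,0],[0,0,0],[0,0,0]]' --turn '[[0,0,0],[0,0,0],[0,0,0],[0,0,0]]'

```text
clock: 8.85
tcp_pos: [0.5002, 0.0861, 0.2146]
orientation: [-2.358, -2.076, 0.0]
contact_force: [-0.2, 0.1, 0.0]
grip_width: 0.0506
```

```bash
python3 st.py; python3 - <<'E'
from h import *
f=imaging.grab_frame("side"); u,v=325,230
print("qvel",np.abs(r.get_obs()["qvel"]).max(),"mouth px",(proj(f,[.4998,.0859,.171])-[u-50,v-50])*6)
for q in("cap_centre","bottle_mouth","rinse_top","caddy"):
    for d in look_for(q,"side")[:1]: print(q,round(d["score"],2),world(f,d["xyz"]).round(4))
save("a3.png",cv2.resize(f["pixels"][v-50:v+50,u-50:u+50],(600,600),interpolation=cv2.INTER_CUBIC))
E
```

```text
clock 8.85
joints [ 0.3293  0.3234 -0.7412  1.9437  0.2626  0.9721 -0.6628]
tcp_pos [0.5002 0.0861 0.2146]
contact_force [-0.1879  0.1405  0.0011]
moment [ 0.0268 -0.0468  0.0414]
grip_width 0.0506
toolx yaw 82.72586684153329 tilt z [-0.0003  0.     -1.    ]
qvel 0.0020497606001014185 mouth px [304.88467147 305.56982196]
cap_centre 0.84 [0.4981 0.1015 0.2353]
bottle_mouth 0.86 [0.491  0.0984 0.123 ]
rinse_top 0.71 [ 0.5066 -0.0086  0.1072]
caddy 0.73 [0.4853 0.115  0.0392]
```

View pics/a3.png

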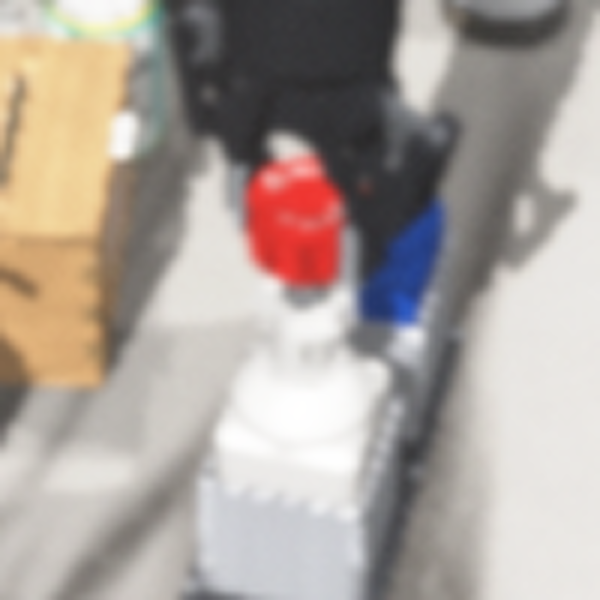

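The red cap is in the gripper at about (297,220). The white neck and open mouth are visible below it at about (305,310), and the bottle is seated in the caddy with the blue one in place. Handing in.

```bash
python3 -c "
from bench import r
r.hand_in(); print(r.get_obs()['clock'])"
```

```text
the job is handed in; nothing more can be done
the job is handed in; nothing more can be done
```

The white bottle is open. The gripper is holding the red cap level and still, about 37 mm above the open mouth by my reckoning. I handed the job in at about 9 s of the 32 s allowed.

- **Cap position:** I triangulated it at (0.4995, 0.086, 0.173), against an expected height of 0.172.
- **Press and twist:** I gripped the cap by its sides at 70 N and pressed it to about 10 N, which is 5.5–6 mm on the spring. I kept it pressed through a 60° counter-clockwise turn with almost no resisting moment.
- **Lift:** The cap came straight off with only about 0.4 N of load, so the bottle was not caught.
- **Last checks:** The grip width was 50.6 mm, tilt was nearly zero, joint speeds were about 0.002 rad/s and contact force was about 0 N. The last side picture shows the cap in the gripper above the bare neck, with the white bottle seated and the blue one in place.

**What I could not confirm:**
- The arm hid the cap from the top camera during the grasp, so I checked that from the side view alone.
- The network's last reading for the blue bottle's cap was off in height, at 0.107 m against 0.126 m before. The gripper partly hid that cap, and the wrist forces, small apart from the press on the cap, gave no sign of touching it.
- I did not re-measure the other things on the counter. The gripper worked only around the cap.

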